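# Put the copper pot away and close the shrine drawer to its ball catch

### The arm

A 7-joint arm with a two-finger parallel gripper is mounted at the origin on the work surface. World frame = base frame: x ahead of the robot, y to its left, z up, the work surface at z = 0. Lengths are in m, angles in rad, forces in N, time in s.
With the tool pointing down it reaches from about 0.4 to 0.85 m from the base axis. Payload 10.4 kg.
Tool frame: the origin (TCP) lies on the centre line of the jaws, within the pads' length; the fingertips stand 8 mm ahead of it and the grasp point (between the pads) lies 11 mm behind it (r.finger_overhang is the distance from the TCP to the fingertips, in m); z points along the fingers, y is the line along which they close (so a half turn about z gives the same grasp; the last joint's range is limited). The gripper opens to 87 mm and grips with 3 to 60 N. Pads are 19 mm wide; open, the fingers measure 117 mm over their backs; the gripper's body (75 mm by 190 mm) begins 51 mm behind the grasp point.
Start: joints at [1.179, 0.332, -0.065, 1.46, 0.022, 1.35, -0.088], TCP at [0.225, -0.583, 0.231] pointing down, gripper open.
Joint ranges: [-2.6, 2.6], [-0.5, 2.12], [-1.47, 1.34], [0.16, 2.42], [-1.27, 4.41], [0.06, 2.06], [-2.6, 2.6]. Speed limits (rad/s): [2.22, 2.22, 2.79, 2.79, 3.14, 3.14, 3.14].

### API

Orientations are given as a unit quaternion [x, y, z, w].
In Python, from bench import r, vision gives the robot as it stands.
- The arm moves only by the tool drive_tool, never from a script. Its argument "series" is a list of rows, each a list of 2 entries, a list of its own where there are three numbers: the shift along the world's x, y, z in cm, then the turn about the world's z in degrees. A call has exactly 10 rows; each row shifts and turns the commanded pose from where the row before left it; what a row does not reach is not made up. A row lasts 1/8 s, in which the tool goes at most 62.5 mm and 10.7 degrees, less where a joint would pass 70% of its speed; a pose out of reach is approached as far as the arm can. A call with a gripper value outside its range is refused whole. "hand" is the closure, from 0 (fully open) to 1 (shut), set as the call begins (left out, the last holds). The fingers move at their own pace and stop on an object; "newtons" is the grip in N (left out, the last holds). Time passes only in rows, so rows that do not move let the fingers close, or fill a call up. It gives the time, the measured TCP pose, the force, the opening and the grip force at its end, in the units of the state.
- r.read_state(): the state, without advancing time (a new reading comes with each control period).
- vision.camera(name): name is "side" or "top"; returns a dict with "color" (420x560x3 uint8, red, green, blue), "intrinsics" (3x3 intrinsics, pixels), "R" (3x3) and "t" (3): a world point X has camera coordinates R X + t. Camera axes: x right, y down, z forward; pixel columns grow to the right and rows downward; lengths in m; the calibration is good to about 2 mm. A picture is of the moment at which its call begins. There is no depth.
- r.close_job(): hands the job in; it is judged then, once.
The state is a dict: "time": time; "joint_positions": joint angles; "joint_vel": joint speeds; "joint_torque": joint torques, N m; "ee_pos": TCP position; "eef_rot": TCP orientation; "ft_force": force on the tool from outside, world axes, zero at the start; "torque": the same for the moment, N m; "width": finger opening in m; "grip_force": force on a finger pad.
Only numpy, scipy, OpenCV 4.12 (cv2) and the standard library are available. Lean on these libraries where they do the work, as an engineer would, in place of code of your own. Each camera call takes 0.05 s, during which the arm holds its last target. There are 200 camera calls.

### The job

Put the small lidded copper pot away: stand it upright on the floor of the shrine cabinet's open drawer, beside the matchbox, setting it down rather than dropping it. Then take the drawer by its brass bar pull and ease it in until you feel the spring ball drop into its notch, no further, and finish while still holding the pull there, so that I can turn the key in the lock. Leave everything else where it stands.

Things in the scene. Friction and masses are not known exactly. Their poses are not given: they have to be found in the camera images.
- pot_center (a point): small lidded copper pot with a thin brass band, about 220 g, loose, standing on the table: 50 mm high, round, 47 mm across its straight-sided belly (from 10 to 36 mm above its foot), foot 38 mm across, small knob on the lid. This point is on its axis, half-way up (25 mm above its foot); z is its axis.
- pot: the same copper pot; origin at the centre of its foot
- cabinet_front (a point): low wooden shrine cabinet, fixed, 340 wide (y), 290 deep (x), 98 mm high, a 30 mm incense holder on top 145 mm behind the front. This point: middle of the top front edge; x runs level into the cabinet, y to the left seen from the front. Its one drawer starts 135 to 170 mm open, so 119 mm or more of the drawer's inside lies clear in front.
- drawer_in (a point): point in the open drawer: on its inner floor (16 mm above the table), midway across, at the inside of the front panel; axes as the cabinet's. Inside 268 wide (y), 224 long (x); side walls 44 mm high (48 with the left one's strip), 12 thick; front panel 16 thick, its top 84 mm above the table. Things up to 55 mm high pass under the cabinet's top. It slides with about 3 to 4 N.
- pull: brass bar pull on the drawer's front, moves with it: level bar 10 x 10 mm in section, 112 mm long (y), on two round posts 47 mm either side of its middle. Origin at the bar's centre, 66 mm above the table; 37 mm free between bar and front panel; axes as the cabinet's.
- notch (a point): notch (a 9 mm gap) in the steel strip on top of the drawer's left side wall, 64 mm above the table, 18 mm behind the inside of the front panel; moves with the drawer. Past the notch the drawer can be forced 9 to 19 mm more, to a back stop.
- ball_seat (a point): point under the 12 mm spring ball of the brass catch in the cabinet's top (its screw head shows near the left front corner). Set within 5 mm of where the closed drawer is flush. Ball and notch meet when both have the same x along the drawer (ball at larger x while open): the ball drops 2 mm, then the push needed rises from 4 to about 20 N before it climbs out.
- matchbox_center (a point): matchbox, red with a yellow panel, 36 x 54 x 15 mm, lying loose in the open part of the drawer on its right side; point at its centre. It rides along with the drawer; leave it lying.
- katori_center (a point): empty steel bowl 72 mm across, 34 mm high, loose on the table; point at its centre. Leave it standing.
- diya_center (a point): brass oil lamp 60 mm across, 40 mm high, loose on the table; point at its centre. Leave it standing.
- bell: brass hand bell 60 mm across, 116 mm high, standing on the table; origin under it. Leave it.
- tumbler: copper tumbler 66 mm across, 80 mm high, on the table; origin under it. Leave it.
- spoon: brass spoon 150 mm long, about 20 mm high, lying on the table to the left; origin under its middle, x along it. Leave it.
Not all that is in view belongs to the job. What is shaped like the pot but red is not meant.

How it is judged:
By the outcome, as a careful person would: the job done as asked, in the order asked, and still so for the second after the job is handed in, while the arm keeps its last pose, push and grip.
It also fails if it takes over 61 s, if anything falls off the work surface, if the arm or the gripper's body presses on something with over 40 N, if the wrist force passes 120 N, or if a joint passes its speed limit or range.

## Working session

There is one attempt and no reset: what is moved stays moved. The work goes in short steps, Python scripts to look and compute and a tool call to move; the robot and the scene stay as the last step left them, time stands still between calls to the robot, and variables do not carry over. Pictures are saved under pics/ and viewed, at most 10 in all, crops included, and the job is handed in when it is done.

Besides the shell and the picture viewer there is one more tool, called after "Request:" as name(argument=value, ...), one argument or row to a line, values as JSON. drive_tool: Moves the arm, as the interface text tells. Its arguments: {"type":"object","properties":{"series":{"type":"array"},"hand":{"type":"number"},"newtons":{"type":"number"}},"required":["series"]}

```bash
mkdir -p pics
cat > h.py <<'E'
import numpy as np, cv2
from bench import r, vision
def snap(n,f=None):
    c=vision.camera(n)
    if f: cv2.imwrite('pics/'+f,c['color'][:,:,::-1])
    return c
def ray(c,u,v):
    R=np.array(c['R']);t=np.array(c['t']);o=-R.T@t
    d=R.T@np.linalg.inv(c['intrinsics'])@np.array([u,v,1.]);return o,d/np.linalg.norm(d)
def onz(c,u,v,z):
    o,d=ray(c,u,v);return o+d*(z-o[2])/d[2]
def proj(c,X):
    p=np.array(c['intrinsics'])@(np.array(c['R'])@np.array(X)+np.array(c['t']));return p[:2]/p[2]
def tri(c1,p1,c2,p2):
    o1,d1=ray(c1,*p1);o2,d2=ray(c2,*p2)
    s=np.linalg.lstsq(np.c_[d1,-d2],o2-o1,rcond=None)[0]
    a=o1+s[0]*d1;b=o2+s[1]*d2;return (a+b)/2,np.linalg.norm(a-b)
E
python3 - <<'E'
from h import *
np.set_printoptions(precision=4,suppress=True)
for n in ('top','side'):
    c=snap(n,n+'0.png'); print(n,-np.array(c['R']).T@c['t'],np.array(c['R'])[2],c['intrinsics'][0][0])
s=r.read_state();print(s)
E
```

```text
top [0.4473 0.0394 1.358 ] [ 0.102  -0.026  -0.9944] 494.1018914105868
side [0.2328 0.6491 0.9207] [ 0.2852 -0.5823 -0.7613] 418.1012459455497
{'time': 0.1, 'joint_positions': array([ 1.1794,  0.3328, -0.0647,  1.4608,  0.0216,  1.3499, -0.0885]), 'joint_vel': array([ 0.0015, -0.0007, -0.0001, -0.0032,  0.    , -0.0009,  0.0005]), 'joint_torque': array([  0.0012, -62.4545,   0.0245, -39.0721,  -0.0614,   0.0366,
         0.    ]), 'ee_pos': array([ 0.2252, -0.5827,  0.2299]), 'eef_rot': array([ 0.983 ,  0.1834, -0.0001, -0.0006]), 'ft_force': array([ 0.1759,  0.8163, -0.499 ]), 'torque': array([ 0.0188,  0.0067, -0.0384]), 'grip_force': 0.0, 'width': 0.08695747497196082}
```

View pics/top0.png

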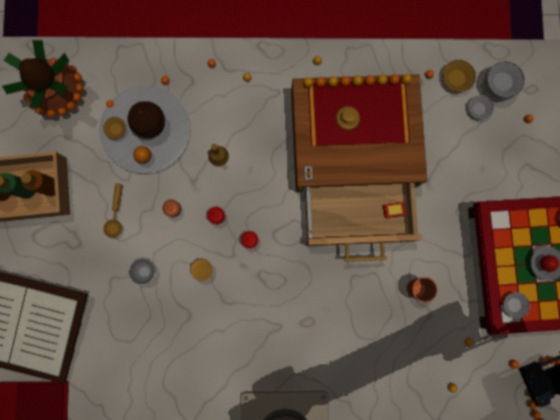

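View pics/side0.png

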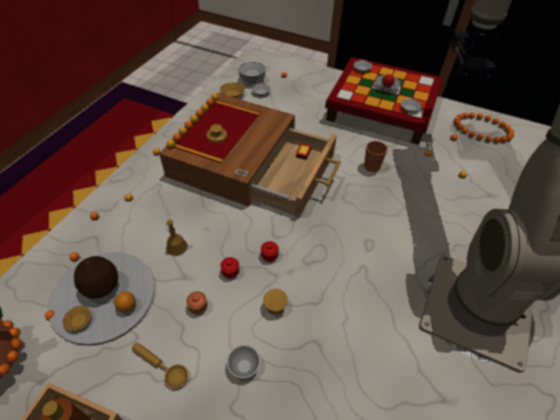

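The top view shows the copper pot at about (172,208), and in the side view it is at (197,301). The red lookalikes are at top (216,215) and (249,240). The cabinet is at top (293-425, 78-185), slightly turned, with the open drawer below it, the pull at (365,258) and the matchbox at (394,210). Next I'll enlarge both.

Run:
```python
import cv2
a=cv2.imread('pics/top0.png')[140:280,285:445];cv2.imwrite('pics/topc.png',cv2.resize(a,None,fx=4,fy=4,interpolation=cv2.INTER_CUBIC))
a=cv2.imread('pics/side0.png')[90:220,150:350];cv2.imwrite('pics/sidec.png',cv2.resize(a,None,fx=4,fy=4,interpolation=cv2.INTER_CUBIC))
from h import *
for n,(u,v) in (('top',(172,208)),('side',(197,301))):
    c=vision.camera(n);h=cv2.cvtColor(c['color'],cv2.COLOR_RGB2HSV)
    sub=h[v-18:v+19,u-18:u+19]
    m=((sub[...,1]>110)&(sub[...,2]>50)).astype(np.uint8)
    k,l,st,ce=cv2.connectedComponentsWithStats(m)
    for i in range(1,k):
        if st[i,4]>20: print(n,st[i],ce[i]+[u-18,v-18])
```

```text
top [  9  10  18  17 244] [171.32786885 207.92622951]
side [  8   9  20  22 348] [196.34770115 302.24137931]
```

View pics/topc.png

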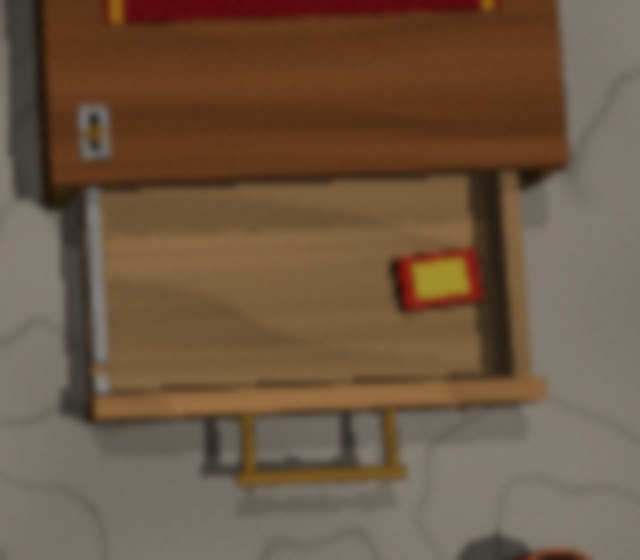

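View pics/sidec.png

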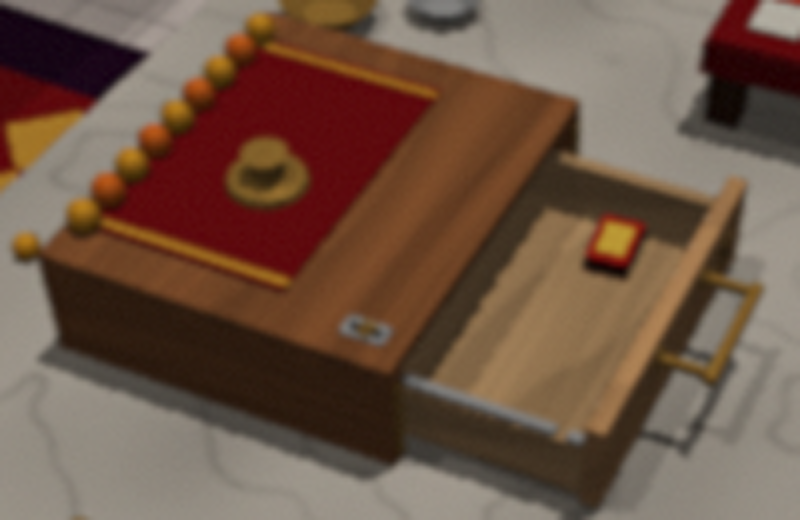

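The enlarged top crop shows the cabinet's front edge from (48,191) to (567,162), the pull bar from (238,477) to (405,471), the notch at (100,369), the catch screw at (95,132) and the matchbox at (440,280). The side crop shows the pull bar from (712,375) to (758,288), the notch at (560,436) and the screw at (366,329).

Run:
```python
from h import *
np.set_printoptions(precision=4,suppress=True)
T=vision.camera('top');S=vision.camera('side')
t=lambda u,v:(285+(u+.5)/4-.5,140+(v+.5)/4-.5)
s=lambda u,v:(150+(u+.5)/4-.5,90+(v+.5)/4-.5)
print('pot',onz(T,171.3,207.9,.03),onz(S,196.3,302.2,.025),tri(T,(171.3,207.9),S,(196.3,302.2)))
for n,a,b,z in (('pullL',(240,477),(712,375),.069),('pullR',(404,471),(758,288),.069),('notch',(100,369),(560,436),.064),('ball',(95,132),(366,329),.098),
  ('cabL',(48,191),(392,373),.098),('cabR',(567,162),(577,102),.098),('match',(440,279),(615,240),.031),('fpR',(545,379),(742,182),.084)):
    print(n,onz(T,*t(*a),z),onz(S,*s(*b),z),tri(T,t(*a),S,s(*b)))
for n,a,z in (('fpLfront',(97,420),.084),('fpRfront',(545,399),.084),('fpLback',(95,400),.084),('bandL',(0,0),0)):print(n,onz(T,*t(*a),z))
for n,p in (('diya',(201,269)),('red1',(216,215)),('red2',(249,240)),('tumb',(424,289)),('bell',(218,155)),('katori',(142,271)),('spoon',(115,208))):print(n,onz(T,*p,.03))
```

```text
pot [0.6058 0.3013 0.03  ] [0.6036 0.3026 0.025 ] (array([0.6056, 0.3022, 0.0228]), np.float64(0.0022127219564597616))
pullL [ 0.4655 -0.1582  0.069 ] [ 0.4612 -0.1616  0.069 ] (array([ 0.463 , -0.1587,  0.0712]), np.float64(0.005193441997327248))
pullR [ 0.4687 -0.2659  0.069 ] [ 0.4643 -0.2611  0.069 ] (array([ 0.4675, -0.2679,  0.0621]), np.float64(0.0028115843246353765))
notch [ 0.5369 -0.068   0.064 ] [ 0.534 -0.064  0.064] (array([ 0.5367, -0.0688,  0.058 ]), np.float64(0.0012283303939262837))
ball [ 0.6884 -0.0639  0.098 ] [ 0.6862 -0.065   0.098 ] (array([ 0.6872, -0.0644,  0.0983]), np.float64(0.002405568580699773))
cabL [ 0.6498 -0.0331  0.098 ] [ 0.6492 -0.0358  0.098 ] (array([ 0.6486, -0.0332,  0.1008]), np.float64(0.001644454837275736))
cabR [ 0.668  -0.3714  0.098 ] [ 0.6639 -0.3682  0.098 ] (array([ 0.6675, -0.3733,  0.0936]), np.float64(0.0026629393734464413))
match [ 0.5993 -0.3032  0.031 ] [ 0.5964 -0.302   0.031 ] (array([ 0.5985, -0.3042,  0.0286]), np.float64(0.0023059693531660005))
fpR [ 0.5275 -0.3562  0.084 ] [ 0.5144 -0.3523  0.084 ] (array([ 0.5227, -0.3606,  0.0755]), np.float64(0.011365381143620597))
fpLfront [ 0.5025 -0.064   0.084 ]
fpRfront [ 0.5145 -0.3557  0.084 ]
fpLback [ 0.5155 -0.0629  0.084 ]
bandL [ 0.8012 -0.0063  0.    ]
diya [0.4417 0.2201 0.03  ]
red1 [0.586  0.1812 0.03  ]
red2 [0.5182 0.0924 0.03  ]
tumb [ 0.3842 -0.3762  0.03  ]
bell [0.7506 0.1769 0.03  ]
katori [0.4375 0.3759 0.03  ]
spoon [0.6061 0.4516 0.03  ]
```

Request:
drive_tool(
  series=[
    [[3, 3, 0], -1.86],
    [[3, 3, 0], -1.86],
    [[3, 3, 0], -1.86],
    [[3, 3, 0], -1.86],
    [[3, 3, 0], -1.86],
    [[3, 3, 0], -1.86],
    [[3, 3, 0], -1.86],
    [[3, 3, 0], -1.86],
    [[3, 3, 0], -1.86],
    [[3, 3, 0], -1.86],
  ],
  hand=0,
  newtons=20,
)

```text
time: 1.55
ee_pos: [0.5262, -0.282, 0.2306]
eef_rot: [1.0, 0.021, 0.0, 0.0]
ft_force: [0.1, -0.1, 0.1]
width: 0.0874
grip_force: 0.0
```

Request:
drive_tool(
  series=[
    [[0.8, 5.85, 0], 0],
    [[0.8, 5.85, 0], 0],
    [[0.8, 5.85, 0], 0],
    [[0.8, 5.85, 0], 0],
    [[0.8, 5.85, 0], 0],
    [[0.8, 5.85, 0], 0],
    [[0.8, 5.85, 0], 0],
    [[0.8, 5.85, 0], 0],
    [[0.8, 5.85, 0], 0],
    [[0.8, 5.85, 0], 0],
  ],
)

```text
time: 2.8
ee_pos: [0.6056, 0.3035, 0.2306]
eef_rot: [1.0, 0.022, 0.0, 0.0]
ft_force: [0.6, 0.4, 0.7]
width: 0.087
grip_force: 0.0
```

Request:
drive_tool(
  series=[
    [[0, -0.1, -3.5], 0],
    [[0, 0, -3.5], 0],
    [[0, 0, -3.5], 0],
    [[0, 0, -3], 0],
    [[0, 0, -2.5], 0],
    [[0, 0, -2], 0],
    [[0, 0, -1.5], 0],
    [[0, 0, -1], 0],
    [[0, 0, -0.56], 0],
    [[0, 0, 0], 0],
  ],
)

```text
time: 4.05
ee_pos: [0.6054, 0.301, 0.02]
eef_rot: [1.0, 0.022, 0.0, 0.0]
ft_force: [0.4, 0.5, 0.1]
width: 0.087
grip_force: 0.0
```

Request:
drive_tool(
  series=[
    [[0, 0, 0], 0],
    [[0, 0, 0], 0],
    [[0, 0, 0], 0],
    [[0, 0, 0], 0],
    [[0, 0, 0], 0],
    [[0, 0, 0], 0],
    [[0, 0, 0], 0],
    [[0, 0, 0], 0],
    [[0, 0, 0], 0],
    [[0, 0, 0], 0],
  ],
  hand=1,
  newtons=20,
)

```text
time: 5.3
ee_pos: [0.6053, 0.3011, 0.02]
eef_rot: [1.0, 0.022, 0.0, -0.0]
ft_force: [-0.5, 1.0, 0.8]
width: 0.0463
grip_force: 20.0
```

Request:
drive_tool(
  series=[
    [[0, 0, 0.5], 0],
    [[0, 0, 1], 0],
    [[0, 0, 1.5], 0],
    [[0, 0, 2], 0],
    [[0, 0, 2], 0],
    [[0, 0, 2], 0],
    [[0, 0, 2], 0],
    [[0, 0, 2], 0],
    [[0, 0, 1.5], 0],
    [[0, 0, 0.5], 0],
  ],
)

```text
time: 6.55
ee_pos: [0.6056, 0.3012, 0.1712]
eef_rot: [1.0, 0.022, 0.001, -0.0]
ft_force: [-0.3, 0.3, -2.4]
width: 0.0462
grip_force: 20.0
```

Request:
drive_tool(
  series=[
    [[0, -2, 0], 0],
    [[0, -4, 0], 0],
    [[-0.2, -5.5, 0], 0],
    [[-0.2, -6, 0], 0],
    [[-0.2, -6, 0], 0],
    [[-0.2, -6, 0], 0],
    [[-0.3, -6, 0], 0],
    [[-0.3, -6, 0], 0],
    [[-0.1, -4.6, 0], 0],
    [[0, -3, 0], 0],
  ],
)

```text
time: 7.8
ee_pos: [0.5882, -0.1946, 0.1689]
eef_rot: [1.0, 0.02, -0.001, 0.0]
ft_force: [0.2, 0.4, -1.5]
width: 0.0465
grip_force: 20.0
```

Run:
```python
from h import *
print(r.read_state()['ee_pos'])
T=vision.camera('top');S=vision.camera('side')
a=cv2.resize(T['color'][120:270,285:435,::-1],(400,400),interpolation=cv2.INTER_CUBIC);b=cv2.resize(S['color'][60:220,200:360,::-1],(400,400),interpolation=cv2.INTER_CUBIC)
cv2.imwrite('pics/carry.png',np.hstack([a,b]))
```

```text
[ 0.58820789 -0.19464832  0.16892786]
```

View pics/carry.png

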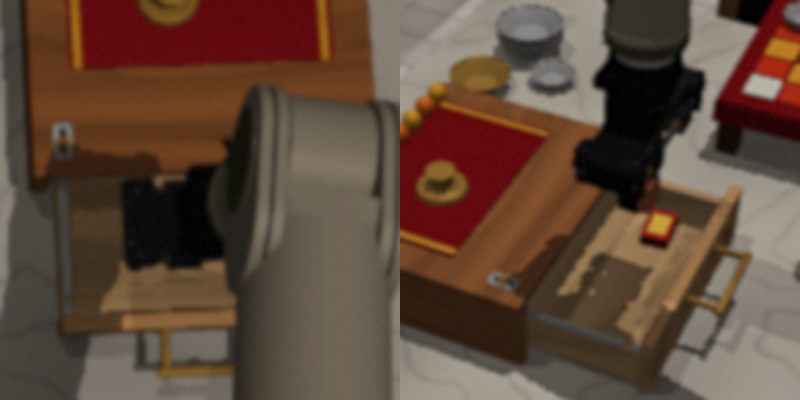

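The body's long side lies along y, the pot hangs over the open part of the drawer, and the matchbox (side crop (660,225)) is clear of it.

Request:
drive_tool(
  series=[
    [[0, 0, -1], 0],
    [[0, 0, -2], 0],
    [[0, 0, -2], 0],
    [[0, 0, -2], 0],
    [[0, 0, -2], 0],
    [[0, 0, -1.5], 0],
    [[0, 0, -1], 0],
    [[0, 0, -0.7], 0],
    [[0, 0, -0.5], 0],
    [[0, 0, -0.3], 0],
  ],
)

```text
time: 9.15
ee_pos: [0.5906, -0.19, 0.04]
eef_rot: [1.0, 0.022, 0.0, 0.0]
ft_force: [0.5, -0.2, -1.4]
width: 0.0461
grip_force: 20.0
```

Request:
drive_tool(
  series=[
    [[0, 0, -0.05], 0],
    [[0, 0, -0.05], 0],
    [[0, 0, -0.05], 0],
    [[0, 0, -0.05], 0],
    [[0, 0, -0.05], 0],
    [[0, 0, -0.05], 0],
    [[0, 0, 0], 0],
    [[0, 0, 0], 0],
    [[0, 0, 0], 0],
    [[0, 0, 0], 0],
  ],
)

```text
time: 10.4
ee_pos: [0.5903, -0.19, 0.037]
eef_rot: [1.0, 0.022, 0.0, 0.0]
ft_force: [0.8, -0.5, -1.6]
width: 0.0465
grip_force: 20.0
```

Request:
drive_tool(
  series=[
    [[0, 0, -0.03], 0],
    [[0, 0, -0.03], 0],
    [[0, 0, -0.03], 0],
    [[0, 0, -0.03], 0],
    [[0, 0, -0.03], 0],
    [[0, 0, 0], 0],
    [[0, 0, 0], 0],
    [[0, 0, 0], 0],
    [[0, 0, 0], 0],
    [[0, 0, 0], 0],
  ],
)

```text
time: 11.65
ee_pos: [0.5904, -0.19, 0.0359]
eef_rot: [1.0, 0.022, 0.0, 0.0]
ft_force: [-2.4, 0.8, 5.5]
width: 0.046
grip_force: 20.0
```

Contact is felt, about 7 N, so I'm releasing and then rising.

Request:
drive_tool(
  series=[
    [[0, 0, 0.03], 0],
    [[0, 0, 0], 0],
    [[0, 0, 0], 0],
    [[0, 0, 0], 0],
    [[0, 0, 0], 0],
    [[0, 0, 0], 0],
    [[0, 0, 0], 0],
    [[0, 0, 0], 0],
    [[0, 0, 0], 0],
    [[0, 0, 0], 0],
  ],
  hand=0,
)

```text
time: 12.9
ee_pos: [0.5903, -0.19, 0.0358]
eef_rot: [1.0, 0.022, 0.0, 0.0]
ft_force: [0.6, -0.2, -0.1]
width: 0.0871
grip_force: 0.0
```

Request:
drive_tool(
  series=[
    [[0, 0, 0.5], 0],
    [[0, 0, 1], 0],
    [[0, 0, 1.5], 0],
    [[0, 0, 2], 0],
    [[0, 0, 2.5], 0],
    [[0, 0, 3], 0],
    [[0, 0, 3], 0],
    [[-2, 0, 2], 5],
    [[-4, 0, 0], 10],
    [[-5, -0.5, 0], 10],
  ],
)

```text
time: 14.15
ee_pos: [0.4799, -0.1944, 0.1922]
eef_rot: [0.97, 0.241, 0.001, 0.0]
ft_force: [-0.2, -0.9, 0.4]
width: 0.087
grip_force: 0.0
```

Request:
drive_tool(
  series=[
    [[-0.5, -0.3, 0], 10],
    [[-0.5, -0.3, 0], 10],
    [[-0.5, -0.3, 0], 10],
    [[0, -0.3, 0], 10],
    [[0, -0.3, 0], 10],
    [[0, -0.2, 0], 8],
    [[0, 0, 0], 7],
    [[0, 0, 0], 0],
    [[0, 0, 0], 0],
    [[0, 0, 0], 0],
  ],
  hand=0.63,
)

```text
time: 15.4
ee_pos: [0.4654, -0.2119, 0.191]
eef_rot: [0.692, 0.722, 0.0, 0.0]
ft_force: [-0.4, 0.1, 0.6]
width: 0.0324
grip_force: 0.0
```

Run:
```python
from h import *
print(r.read_state()['ee_pos'],r.read_state()['width'])
T=vision.camera('top');S=vision.camera('side')
a=cv2.resize(T['color'][150:290,275:425,::-1],(400,373),interpolation=cv2.INTER_CUBIC);b=cv2.resize(S['color'][80:220,210:360,::-1],(400,373),interpolation=cv2.INTER_CUBIC)
cv2.imwrite('pics/pre.png',np.hstack([a,b]))
```

```text
[ 0.46536127 -0.2119398   0.19103035] 0.03240989118480883
```

View pics/pre.png

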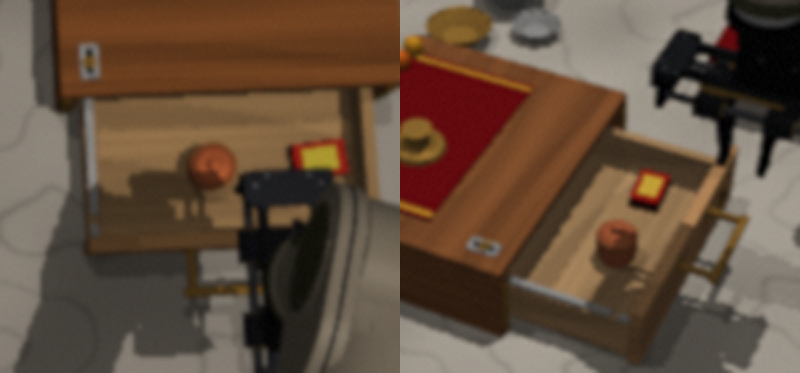

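The pot stands upright at side crop (617,243), clear of the matchbox at (650,188), and the bar has not moved. I'm going down on the bar now.

Request:
drive_tool(
  series=[
    [[0, 0, -1.5], 0],
    [[0, 0, -2.5], 0],
    [[0, 0, -2.5], 0],
    [[0, 0, -2], 0],
    [[0, 0, -1.5], 0],
    [[0, 0, -1.2], 0],
    [[0, 0, -1], 0],
    [[0, 0, -0.8], 0],
    [[0, 0, -0.5], 0],
    [[0, 0, 0], 0],
  ],
)

```text
time: 16.75
ee_pos: [0.4653, -0.212, 0.0556]
eef_rot: [0.691, 0.723, 0.0, -0.0]
ft_force: [-0.0, -1.1, 0.3]
width: 0.0322
grip_force: 0.0
```

Request:
drive_tool(
  series=[
    [[0, 0, 0], 0],
    [[0, 0, 0], 0],
    [[0, 0, 0], 0],
    [[0, 0, 0], 0],
    [[0, 0, 0], 0],
    [[0, 0, 0], 0],
    [[0, 0, 0], 0],
    [[0, 0, 0], 0],
    [[0, 0, 0], 0],
    [[0, 0, 0], 0],
  ],
  hand=1,
  newtons=40,
)

```text
time: 18.0
ee_pos: [0.4654, -0.2121, 0.0559]
eef_rot: [0.691, 0.723, 0.0, 0.0]
ft_force: [-1.7, 0.4, 4.6]
width: 0.0093
grip_force: 40.0
```

Request:
drive_tool(
  series=[
    [[0.2, 0.01, 0], 0],
    [[0.4, 0.02, 0], 0],
    [[0.6, 0.03, 0], 0],
    [[0.7, 0.03, 0], 0],
    [[0.7, 0.03, 0], 0],
    [[0.7, 0.03, 0], 0],
    [[0.7, 0.03, 0], 0],
    [[0.6, 0.03, 0], 0],
    [[0.4, 0.02, 0], 0],
    [[0.2, 0.01, 0], 0],
  ],
)

```text
time: 19.25
ee_pos: [0.5161, -0.2102, 0.0559]
eef_rot: [0.692, 0.722, -0.001, -0.001]
ft_force: [-9.6, 0.9, 12.4]
width: 0.0094
grip_force: 40.0
```

Run:
```python
from h import *
s=r.read_state();print(s['ee_pos'],s['ft_force'],s['torque'])
```

```text
[ 0.51611226 -0.21018456  0.05592244] [-9.59584613  0.94440991 12.35168667] [ 0.03305054  1.81943296 -0.09256494]
```

Request:
drive_tool(
  series=[
    [[0.1, 0.0, 0.02], 0],
    [[0.3, 0.01, 0.02], 0],
    [[0.5, 0.02, 0.01], 0],
    [[0.6, 0.03, 0], 0],
    [[0.6, 0.03, 0], 0],
    [[0.6, 0.03, 0], 0],
    [[0.6, 0.03, 0], 0],
    [[0.5, 0.02, 0], 0],
    [[0.3, 0.01, 0], 0],
    [[0.2, 0.01, 0], 0],
  ],
)

```text
time: 20.5
ee_pos: [0.5585, -0.2086, 0.056]
eef_rot: [0.692, 0.722, -0.002, -0.001]
ft_force: [-9.8, -1.0, 8.5]
width: 0.0095
grip_force: 40.0
```

Request:
drive_tool(
  series=[
    [[0.1, 0.0, 0.03], 0],
    [[0.3, 0.01, 0.03], 0],
    [[0.5, 0.02, 0.02], 0],
    [[0.6, 0.03, 0], 0],
    [[0.6, 0.03, 0], 0],
    [[0.6, 0.03, 0], 0],
    [[0.5, 0.02, 0], 0],
    [[0.4, 0.02, 0], 0],
    [[0.3, 0.01, 0], 0],
    [[0.2, 0.01, 0], 0],
  ],
)

```text
time: 21.75
ee_pos: [0.5988, -0.2071, 0.056]
eef_rot: [0.692, 0.722, -0.002, -0.002]
ft_force: [-10.0, -1.9, 3.4]
width: 0.0094
grip_force: 40.0
```

Request:
drive_tool(
  series=[
    [[0.1, 0.0, 0.01], 0],
    [[0.1, 0.01, 0.01], 0],
    [[0.1, 0, 0], 0],
    [[0.1, 0.01, 0], 0],
    [[0.1, 0, 0], 0],
    [[0.1, 0.01, 0], 0],
    [[0.1, 0, 0], 0],
    [[0.0, 0, 0], 0],
    [[0, 0, 0], 0],
    [[0, 0, 0], 0],
  ],
)

```text
time: 23.0
ee_pos: [0.6063, -0.2067, 0.0561]
eef_rot: [0.692, 0.722, -0.002, -0.001]
ft_force: [-6.0, -2.5, 0.7]
width: 0.0091
grip_force: 40.0
```

Request:
drive_tool(
  series=[
    [[0.03, 0, 0], 0],
    [[0.03, 0, 0], 0],
    [[0.03, 0, 0], 0],
    [[0.03, 0.01, 0], 0],
    [[0.03, 0, 0], 0],
    [[0.03, 0, 0], 0],
    [[0.03, 0, 0], 0],
    [[0.03, 0, 0], 0],
    [[0, 0, 0], 0],
    [[0, 0, 0], 0],
  ],
)

```text
time: 24.25
ee_pos: [0.6082, -0.2067, 0.056]
eef_rot: [0.692, 0.722, -0.002, -0.002]
ft_force: [-8.6, -1.6, 2.7]
width: 0.0095
grip_force: 40.0
```

Request:
drive_tool(
  series=[
    [[0.02, 0, 0], 0],
    [[0.02, 0, 0], 0],
    [[0.02, 0, 0], 0],
    [[0.02, 0.01, 0], 0],
    [[0.02, 0, 0], 0],
    [[0.02, 0, 0], 0],
    [[0.02, 0, 0], 0],
    [[0.02, 0, 0], 0],
    [[0, 0, 0], 0],
    [[0, 0, 0], 0],
  ],
)

```text
time: 25.5
ee_pos: [0.6102, -0.2066, 0.0561]
eef_rot: [0.692, 0.722, -0.002, -0.001]
ft_force: [-7.4, -1.7, 1.0]
width: 0.0093
grip_force: 40.0
```

Request:
drive_tool(
  series=[
    [[0.02, 0, 0], 0],
    [[0.02, 0, 0], 0],
    [[0.02, 0, 0], 0],
    [[0.02, 0.01, 0], 0],
    [[0.02, 0, 0], 0],
    [[0.02, 0, 0], 0],
    [[0.02, 0, 0], 0],
    [[0.02, 0, 0], 0],
    [[0, 0, 0], 0],
    [[0, 0, 0], 0],
  ],
)

```text
time: 26.75
ee_pos: [0.6134, -0.2065, 0.0561]
eef_rot: [0.692, 0.722, -0.001, 0.0]
ft_force: [1.7, -5.4, -8.9]
width: 0.0096
grip_force: 40.0
```

The drawer jumped ahead and the push vanished, so the ball seems to have dropped. A small push will test for a firm rise.

Request:
drive_tool(
  series=[
    [[0.02, 0, 0], 0],
    [[0.02, 0, 0], 0],
    [[0.02, 0, 0], 0],
    [[0.02, 0, 0], 0],
    [[0.02, 0, 0], 0],
    [[0, 0, 0], 0],
    [[0, 0, 0], 0],
    [[0, 0, 0], 0],
    [[0, 0, 0], 0],
    [[0, 0, 0], 0],
  ],
)

```text
time: 28.0
ee_pos: [0.6151, -0.2064, 0.0562]
eef_rot: [0.692, 0.722, -0.0, 0.001]
ft_force: [4.2, -5.8, -11.3]
width: 0.0096
grip_force: 40.0
```

Request:
drive_tool(
  series=[
    [[0.02, 0, 0], 0],
    [[0.02, 0, 0], 0],
    [[0.02, 0, 0], 0],
    [[0.02, 0, 0], 0],
    [[0, 0, 0], 0],
    [[0, 0, 0], 0],
    [[0, 0, 0], 0],
    [[0, 0, 0], 0],
    [[0, 0, 0], 0],
    [[0, 0, 0], 0],
  ],
)

```text
time: 29.25
ee_pos: [0.6153, -0.2064, 0.0561]
eef_rot: [0.692, 0.722, -0.001, -0.0]
ft_force: [0.6, -6.0, -7.6]
width: 0.0097
grip_force: 40.0
```

Request:
drive_tool(
  series=[
    [[0.02, 0, 0], 0],
    [[0.02, 0, 0], 0],
    [[0.02, 0, 0], 0],
    [[0, 0, 0], 0],
    [[0, 0, 0], 0],
    [[0, 0, 0], 0],
    [[0, 0, 0], 0],
    [[0, 0, 0], 0],
    [[0, 0, 0], 0],
    [[0, 0, 0], 0],
  ],
)

```text
time: 30.5
ee_pos: [0.6155, -0.2064, 0.0561]
eef_rot: [0.692, 0.722, -0.001, -0.0]
ft_force: [0.1, -4.8, -6.1]
width: 0.0095
grip_force: 40.0
```

Request:
drive_tool(
  series=[
    [[0.02, 0, 0], 0],
    [[0.02, 0, 0], 0],
    [[0.02, 0, 0], 0],
    [[0.02, 0, 0], 0],
    [[0, 0, 0], 0],
    [[0, 0, 0], 0],
    [[0, 0, 0], 0],
    [[0, 0, 0], 0],
    [[0, 0, 0], 0],
    [[0, 0, 0], 0],
  ],
)

```text
time: 31.75
ee_pos: [0.6157, -0.2064, 0.0561]
eef_rot: [0.692, 0.722, -0.001, -0.001]
ft_force: [-3.9, -4.6, -5.1]
width: 0.0096
grip_force: 40.0
```

Run:
```python
from h import *
s=r.read_state();print(s['ee_pos'],s['ft_force'],s['width'])
T=vision.camera('top');S=vision.camera('side')
a=cv2.resize(T['color'][130:290,275:435,::-1],(400,400),interpolation=cv2.INTER_CUBIC);b=cv2.resize(S['color'][80:240,170:330,::-1],(400,400),interpolation=cv2.INTER_CUBIC)
cv2.imwrite('pics/end.png',np.hstack([a,b]))
```

```text
[ 0.61565884 -0.20642017  0.05609228] [-3.859773   -4.55723477 -5.11224342] 0.009595136789234897
```

View pics/end.png

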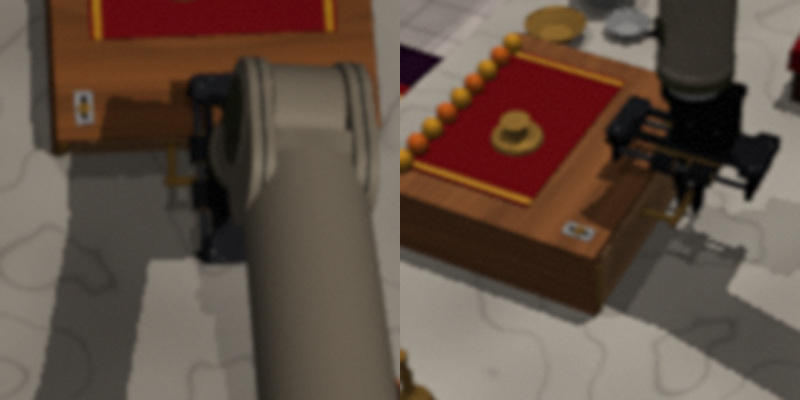

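The drawer is flush with the cabinet front and the pull is still held (side crop (665,212)). The last 0.8 mm of push moved it only 0.2 mm while the force rose 4 N, so the ball is seated in its notch.

```bash
python3 -c "
from bench import r
print(r.close_job())"
```

```text
the job is handed in; nothing more can be done
None
```

The copper pot was set down upright in the drawer beside the matchbox (out of sight now it's closed), and the drawer is eased in to the notch by feel, with the gripper still holding the pull; the job was handed in at about 32 s and no verdict came back.

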